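# Fetch the lead pig from behind and tidy the shelf

### The arm

A 6-joint arm with a two-finger parallel gripper is mounted at the origin on the work surface. World frame = base frame: x ahead of the robot, y to its left, z up, the work surface at z = 0. Lengths are in m, angles in rad, forces in N, time in s.
With the tool pointing down it reaches from about 0.35 to 0.975 m from the base axis. Payload 4.9 kg.
Tool frame: the origin (TCP) lies on the centre line of the jaws, within the pads' length; the fingertips stand 17 mm ahead of it and the grasp point (between the pads) lies 2 mm behind it; z points along the fingers, y is the line along which they close (so a half turn about z gives the same grasp; the last joint's range is limited). The gripper opens to 85 mm and grips with 20 to 120 N. Pads are 22 mm wide; open, the fingers measure 114 mm over their backs; the gripper's body (76 mm by 85 mm) begins 54 mm behind the grasp point. The pads swing forward as they close: fully open they stand 13 mm farther back than shut.
Start: joints at [-1.364, 0.053, 1.613, -0, 1.476, -0.119], TCP at [0.2, -0.592, 0.248] pointing down, gripper open.
Joint ranges: [-3.01, 3.01], [-1.01, 2.22], [0.06, 2.58], [-1.02, 4.17], [0.09, 2.62], [-3.14, 3.14]. Speed limits (rad/s): [2.57, 2.57, 3.14, 3.14, 3.14, 3.14].

### API

Orientations are given as a 3x3 rotation matrix whose columns are the frame's x, y, z axes.
In Python, from bench import ctrl gives the robot as it stands.
- The arm moves only by the tool apply_moves, never from a script. Its argument "plan" is text: rows parted by semicolons, each of 7 numbers parted by spaces: the shift along the tool's x, y, z each as a share of 3 cm, from -1 to 1, then the turn, a rotation vector about the tool's x, y, z each as a share of 8 degrees, from -1 to 1, then the closure, from 0 (fully open) to 1 (shut). A call has 1 to 10 rows; each row shifts and turns the commanded pose from where the row before left it, along the tool's axes as they then stand; what a row does not reach is not made up. A row lasts 1/8 s, in which the tool goes at most 62.5 mm and 10.7 degrees, less where a joint would pass 70% of its speed; a pose out of reach is approached as far as the arm can. A call with a number of a shift or a turn outside -1 to 1 is refused whole. A call with a gripper value outside its range is refused whole. The fingers move at their own pace and stop on an object; the grip force is fixed at half the most. Time passes only in rows, so rows that do not move let the fingers close. It gives the time, the measured TCP pose, the force, the opening and the grip force at its end, in the units of the state.
- ctrl.observe(): the state, without advancing time (a new reading comes with each control period).
- ctrl.snapshot(name): name is "scene" or "top"; returns the picture (400x640x3 uint8, red, green, blue); there is no depth.
- ctrl.camera_model(name): a dict with "K" (3x3 intrinsics, pixels), "position" and "orientation" of the camera in the world. Camera axes: x right, y down, z forward; pixel columns grow to the right and rows downward; lengths in m; the calibration is good to about 2 mm. A picture is of the moment at which its call begins. camera_model takes no time and is no camera call.
- ctrl.hand_in(): hands the job in; it is judged then, once.
The state is a dict: "t": time; "joint_positions": joint angles; "qd": joint speeds; "effort": joint torques, N m; "tcp_pos": TCP position; "tool_rot": TCP orientation; "force": force on the tool from outside, world axes, zero at the start; "torque": the same for the moment, N m; "width": opening from 0.0 (shut) to 1.0 (fully open); "gripper_force": force on a finger pad.
Only numpy, scipy, OpenCV 4.12 (cv2) and the standard library are available. Lean on these libraries where they do the work, as an engineer would, in place of code of your own. Each camera call takes 0.05 s, during which the arm holds its last target. There are 200 camera calls.

### The job

The frosted acrylic block, the zinc clip box and the small jar stand in the way of the lead pig on the walnut shelf: first stand all three in the grey side tray, leaving the pig where it is. Next take the pig, upright all the way, and stand it inside the aluminium ring of the check stand; then put the other three back upright, each on the very felt pad it came from and squared up with the shelf the way it was. Do not disturb the pink badge holder and the torch lying on the shelf.

Things in the scene. Friction and masses are not known exactly. Their poses are not given: they have to be found in the camera images.
- pig_mid (a point): Lead pig: smooth dull-grey upright cylinder with a bevelled top, 44 mm diameter, 58 mm tall, about 0.75 kg. The point is its centre, 29 mm above its underside. It stands on the shelf close before the back stop, with things about 12 mm from its left and right and one in front: fingers fit at its sides only once these are gone.
- block_mid (a point): Frosted acrylic positioning block: 44 x 44 mm, 68 mm tall, with a groove 18 mm wide and 16 mm deep across its top along its own y. The point is its centre, 34 mm above its underside; x and y are square to its faces, z up. About 0.15 kg.
- clipbox_mid (a point): Zinc die-cast clip box, upright: 44 x 44 mm, 66 mm tall, with a sliding lid between two low rails on its top that run along its own x. The point is its centre, 33 mm above its underside; x and y are square to its faces, z up. About 0.25 kg.
- jar_mid (a point): Small white plastic jar with a flat white screw cap: round, 44 mm diameter, 66 mm tall. The point is its centre, 33 mm above its underside. About 0.12 kg.
- shelf: Fixed walnut shelf, 190 (x) by 300 (y) mm, top 30 mm above the table; origin at table height under its centre, x to its back, z up. Flush dark felt pads 56 mm square at (x, y) = (15, 56), (15, -56), (-33, 0) mm: block, clip box and jar stand one on each, in any arrangement. Pig at (35, 0). Back stop 12 x 60 mm at x = 74, 36 mm high. Finger room: side pads front and back, front pad left and right.
- tray: Fixed grey plastic side tray, empty at the start, left or right of the shelf: 130 mm along x by 230 mm along y, floor 5 mm and rim 14 mm above the table, walls 5 mm. Origin: centre of its underside; z up. There is room for three things in a row along y, 70 mm apart.
- stand_ring (a point): Centre of the floor inside the aluminium ring of the fixed grey check stand, where the pig is to stand, 12 mm above the table; z up, x, y square to the base plate. Ring: 68 mm inside diameter, rim 18 mm above the table. Base plate 110 x 120 mm, 10 mm high; a white detector block 30 mm high lies at x = 58 to 93 mm. It is beside the shelf, on the side away from the tray.
- badge: Pink plastic dosimeter badge holder lying flat on the left or right end of the shelf, 60 x 38 x 10 mm, with a steel clip 15 mm high; origin at the centre of its underside. To be left alone.
- torch: Small aluminium torch lying on the other end of the shelf, 101 mm long along its x, 26 mm thick; origin under its middle. To be left alone.
Things that resemble listed ones, but are neither listed nor needed, are in the scene too. Leave any orange or turquoise look-alike of the part that bears jar_mid alone.

How it is judged:
On the way, in this order (a step that is already met when the one before it is completed fails the run):
1. block, clip box and jar all stand released in the side tray while the pig is still on its place (x of block_mid in the frame of tray between -0.056 and 0.056 m and y of block_mid in the frame of tray between -0.106 and 0.106 m and z of each of block_mid, clipbox_mid, jar_mid in the frame of tray below 0.045 m and contact force between the fingers and block below 0.1 N and linear speed of each of block, clipbox, jar below 0.02 m/s and angle between each of block_mid, clipbox_mid, jar_mid's own z axis and vertical below 0.12 rad and x of clipbox_mid in the frame of tray between -0.056 and 0.056 m and y of clipbox_mid in the frame of tray between -0.106 and 0.106 m and contact force between the fingers and clipbox below 0.1 N and x of jar_mid in the frame of tray between -0.056 and 0.056 m and y of jar_mid in the frame of tray between -0.106 and 0.106 m and contact force between the fingers and jar below 0.1 N and distance of pig_mid from where it was at the start of the episode below 0.03 m), for 0.2 s.
2. the pig stands released in the ring of the check stand while the other three are still in the tray (x of block_mid in the frame of tray between -0.056 and 0.056 m and y of block_mid in the frame of tray between -0.106 and 0.106 m and z of each of block_mid, clipbox_mid, jar_mid in the frame of tray below 0.045 m and contact force between the fingers and block below 0.1 N and linear speed of each of block, clipbox, jar, pig below 0.02 m/s and angle between each of block_mid, clipbox_mid, jar_mid, pig_mid's own z axis and vertical below 0.12 rad and x of clipbox_mid in the frame of tray between -0.056 and 0.056 m and y of clipbox_mid in the frame of tray between -0.106 and 0.106 m and contact force between the fingers and clipbox below 0.1 N and x of jar_mid in the frame of tray between -0.056 and 0.056 m and y of jar_mid in the frame of tray between -0.106 and 0.106 m and contact force between the fingers and jar below 0.1 N and horizontal distance between pig_mid and stand_ring below 0.014 m and z of pig_mid in the frame of stand_ring below 0.033 m and contact force between the fingers and pig below 0.1 N), for 0.2 s.
At the end, for the whole second after the job is handed in: The pig stands upright on the floor inside the ring (within 14 mm of its centre); block, clip box and jar stand upright and at rest, each within 13 mm of where it stood at the start, block and clip box within 0.25 rad of square to the shelf (either way round); all released (horizontal distance between pig_mid and stand_ring below 0.014 m and z of pig_mid in the frame of stand_ring below 0.033 m and contact force between the fingers and pig below 0.1 N and linear speed of each of pig, block, clipbox, jar below 0.02 m/s and angle between each of pig_mid, block_mid, clipbox_mid, jar_mid's own z axis and vertical below 0.12 rad and distance of each of block_mid, clipbox_mid, jar_mid from where it was at the start of the episode below 0.013 m and angle between the x axis of each of block_mid, clipbox_mid and the x axis of shelf, either way round below 0.25 rad); the robot touches nothing.
It fails at once if the pig is tipped by more than 0.5 rad (angle between pig_mid's own z axis and vertical above 0.5 rad).
It fails at once if the badge holder or the torch is moved by more than 15 mm (distance of any of badge, torch from where it was at the start of the episode above 0.015 m).
It also fails if it takes over 136 s, if anything falls off the work surface, if the arm or the gripper's body presses on something with over 40 N, if the wrist force passes 120 N, or if a joint passes its speed limit or range.

## Working session

There is one attempt and no reset: what is moved stays moved. The work goes in short steps, Python scripts to look and compute and a tool call to move; the robot and the scene stay as the last step left them, time stands still between calls to the robot, and variables do not carry over. Pictures are saved under pics/ and viewed, at most 14 in all, crops included, and the job is handed in when it is done.

Besides the shell and the picture viewer there is one more tool, called after "Call:" as name(argument=value, ...) on one line, values as JSON. apply_moves: Moves the arm, as the interface text tells. Its arguments: {"type":"object","properties":{"plan":{"type":"string"}},"required":["plan"]}

```bash
mkdir -p pics; ls; python3 - <<'E'
from bench import ctrl
import cv2
for n in("scene","top"):
    im=ctrl.snapshot(n); cv2.imwrite(f"pics/{n}0.png",im[:,:,::-1])
    m=ctrl.camera_model(n); print(n,m)
s=ctrl.observe();print(s)
E
```

```text
pics
scene {'K': array([[367.38345381,   0.        , 317.45531322],
       [  0.        , 367.38345381, 200.3655304 ],
       [  0.        ,   0.        ,   1.        ]]), 'position': array([1.15490567, 0.28360423, 0.61953632]), 'orientation': array([[-0.4827602 ,  0.57916189, -0.65689733],
       [ 0.87571365,  0.31217712, -0.36833551],
       [-0.00825757, -0.75307168, -0.65788666]])}
top {'K': array([[499.80369516,   0.        , 318.01752278],
       [  0.        , 499.80369516, 200.82122124],
       [  0.        ,   0.        ,   1.        ]]), 'position': array([ 0.53508088, -0.0053472 ,  1.2495703 ]), 'orientation': array([[ 0.00764707, -0.99737103,  0.07205933],
       [-0.99995135, -0.00807601, -0.00566316],
       [ 0.00623022, -0.07201252, -0.99738427]])}
{'t': 0.1, 'joint_positions': array([-1.36399458e+00,  5.32875659e-02,  1.61421168e+00, -1.71593455e-05,
        1.47600151e+00, -1.18999694e-01]), 'qd': array([ 0.00036032, -0.000974  , -0.00304274,  0.00031712, -0.00056889,
       -0.00038527]), 'effort': array([ 6.28771741e-04, -3.94904137e+01, -3.71362031e+01, -4.18770128e-05,
        3.90852729e-03,  2.51693655e-05]), 'tcp_pos': array([ 0.19992397, -0.59157499,  0.24715511]), 'tool_rot': array([[ 9.47394031e-01,  3.20069340e-01, -4.08509306e-04],
       [ 3.20069532e-01, -9.47392221e-01,  1.86393195e-03],
       [ 2.09568931e-04, -1.89662939e-03, -9.99998179e-01]]), 'force': array([-0.43762083, -0.34720102,  0.32346884]), 'torque': array([ 0.00162364, -0.00482587,  0.00518732]), 'gripper_force': 0.0, 'width': 0.9970928981112399}
```

View pics/scene0.png

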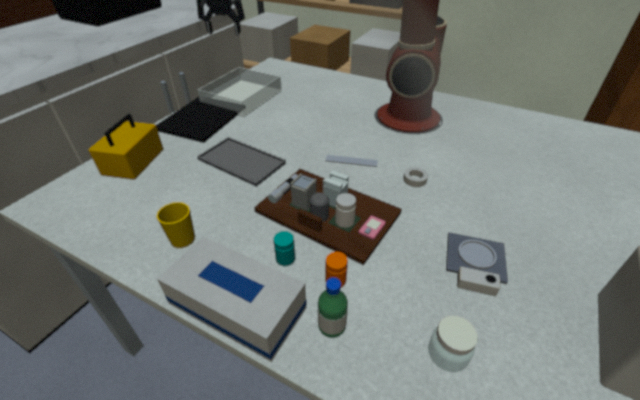

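View pics/top0.png

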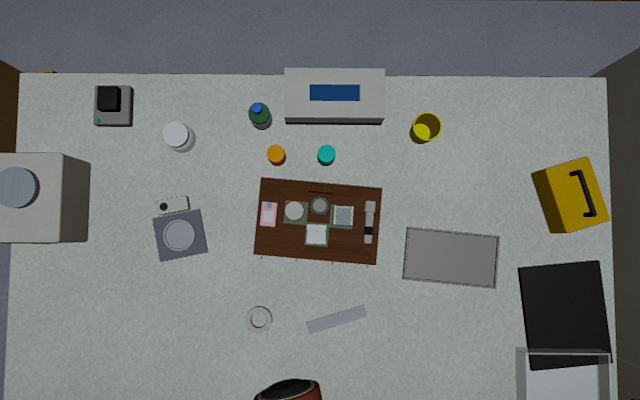

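The top view shows the shelf at about (318,221), the tray on the right at (450,257), and the stand ring on the left at (179,235). The jar is on the left pad at (294,211), the square items are at (342,215) and (316,233), and the pig is at (319,205). I'll zoom in on the shelf next.

```bash
cat > h.py <<'E'
import numpy as np, cv2
from bench import ctrl
def ray(n,px,z):
    m=ctrl.camera_model(n); d=m["orientation"]@np.linalg.inv(m["K"])@np.array([px[0],px[1],1.])
    p=m["position"]; return p+d*(z-p[2])/d[2]
def proj(n,P):
    m=ctrl.camera_model(n); c=m["orientation"].T@(np.asarray(P)-m["position"]); q=m["K"]@c; return q[:2]/q[2]
E
python3 - <<'E'
from h import *
im=cv2.imread("pics/top0.png"); im2=cv2.imread("pics/scene0.png")
a=cv2.resize(im[170:275,245:395],(800,560),interpolation=cv2.INTER_CUBIC)
cv2.imwrite("pics/c1.png",a)
b=cv2.resize(im2[155:265,245:410],(800,533),interpolation=cv2.INTER_CUBIC)
cv2.imwrite("pics/c2.png",b)
hsv=cv2.cvtColor(im,cv2.COLOR_BGR2HSV)
for p in [(258,190),(372,190),(315,260),(450,257),(200,220),(179,235),(60,300)]: print(p,hsv[p[1],p[0]])
E
```

```text
(258, 190) [ 81  11 162]
(372, 190) [ 13 163  61]
(315, 260) [ 75  11 145]
(450, 257) [ 30   2 114]
(200, 220) [108  41  93]
(179, 235) [104  24 138]
(60, 300) [ 72   9 149]
```

View pics/c1.png

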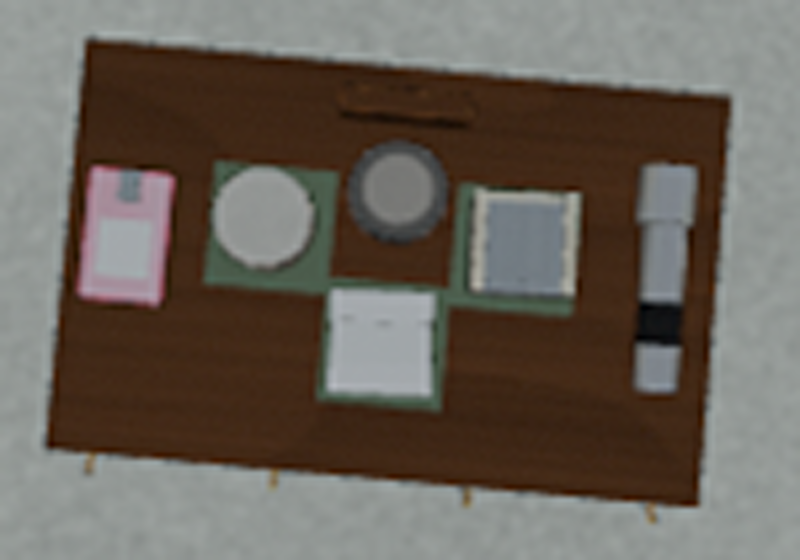

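View pics/c2.png

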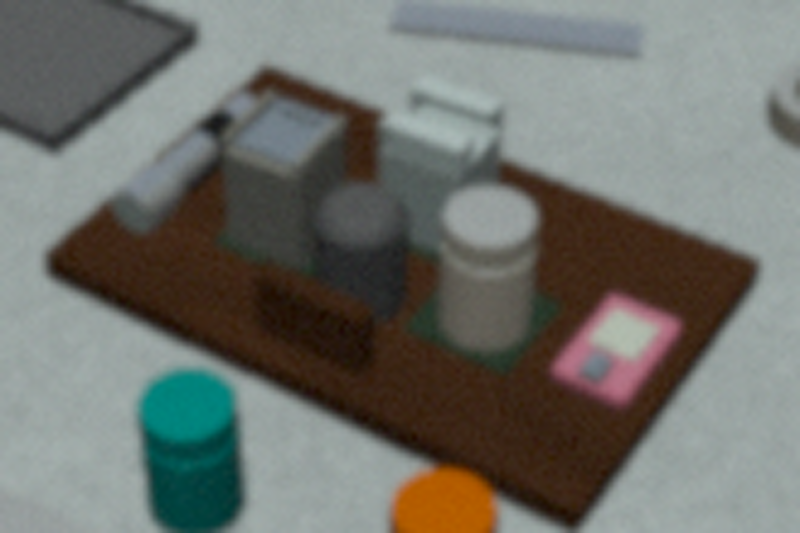

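The crops settle the layout. Clip box is on the right pad at crop (525,243), jar on the left at (263,218), grooved block on the front pad at (381,343), and pig at (398,190). Next I'll measure them.

```bash
python3 - <<'E'
from h import *
im=cv2.imread("pics/top0.png"); hsv=cv2.cvtColor(im,cv2.COLOR_BGR2HSV)
def big(mask,x0,y0,x1,y1):
    m=np.zeros_like(mask); m[y0:y1,x0:x1]=mask[y0:y1,x0:x1]
    cs,_=cv2.findContours(m,cv2.RETR_EXTERNAL,cv2.CHAIN_APPROX_NONE); return max(cs,key=cv2.contourArea)
def rect(c,z,name):
    b=cv2.boxPoints(cv2.minAreaRect(c)); P=np.array([ray("top",p,z)[:2] for p in b]); ctr=P.mean(0)
    e=[P[1]-P[0],P[2]-P[1]]; e=max(e,key=lambda v:abs(v[1])); e=e*np.sign(e[1])
    print(name,ctr.round(4),"sides",np.linalg.norm(P[1]-P[0]).round(3),np.linalg.norm(P[2]-P[1]).round(3),"yaw(y-axis)",np.degrees(np.arctan2(-e[0],e[1])).round(2)); return ctr,np.arctan2(-e[0],e[1])
br=((hsv[...,0]<25)&(hsv[...,1]>110)&(hsv[...,2]<110)).astype(np.uint8)
s,yaw=rect(cv2.convexHull(big(br,240,165,400,275)),.03,"shelf")
R=np.array([[np.cos(yaw),-np.sin(yaw)],[np.sin(yaw),np.cos(yaw)]])
for n,p in dict(block=(-.033,0),clip=(.015,-.056),jar=(.015,.056),pig=(.035,0)).items(): print(n,"nominal",(s+R@p).round(4))
# tops seen from above: crop px -> px
cr=lambda u,v:((u+.5)/800*150+245-.5,(v+.5)/560*105+170-.5)
for n,(u,v,z) in dict(block=(381,343,.098),clip=(525,243,.096),jar=(263,217,.096),pig=(398,187,.088)).items(): print(n,"seen",ray("top",cr(u,v),z)[:2].round(4))
for n,p in dict(badge=(126,236),torch=(663,278)).items(): q=ray("top",cr(*p),.035)[:2]; print(n,q.round(3),"shelf frame",(R.T@(q-s)).round(3))
tr=(hsv[...,2]<135).astype(np.uint8)
rect(big(tr,396,220,506,292),.012,"tray")
st=((hsv[...,2]<125)|(hsv[...,1]>20)).astype(np.uint8)
rect(big(cv2.morphologyEx(st,cv2.MORPH_OPEN,np.ones((5,5))),145,200,215,268),.01,"stand")
g=cv2.medianBlur(cv2.cvtColor(im,cv2.COLOR_BGR2GRAY)[200:270,140:220],3)
g=cv2.resize(g,None,fx=4,fy=4,interpolation=cv2.INTER_CUBIC)
c=cv2.HoughCircles(g,cv2.HOUGH_GRADIENT,1.5,40,param1=60,param2=20,minRadius=48,maxRadius=80)
for a in c[0][:3]:
    px=((a[0]+.5)/4+139.5,(a[1]+.5)/4+199.5); print("ring",px,a[2]/4,ray("top",px,.018)[:2].round(4))
cv2.imwrite("pics/c3.png",cv2.resize(im[185:275,140:220],(711,600)[::1],interpolation=cv2.INTER_CUBIC))
E
```

```text
shelf [ 0.5744 -0.0118] sides 0.187 0.299 yaw(y-axis) -4.74
block nominal [ 0.5415 -0.009 ]
clip nominal [ 0.5847 -0.0688]
jar nominal [0.594  0.0428]
pig nominal [ 0.6093 -0.0147]
block seen [ 0.542  -0.0079]
clip seen [ 0.5857 -0.0699]
jar seen [0.5961 0.0436]
pig seen [ 0.6101 -0.0148]
badge [0.59  0.109] shelf frame [0.006 0.121]
torch [ 0.573 -0.136] shelf frame [ 0.009 -0.124]
tray [ 0.4885 -0.3414] sides 0.132 0.237 yaw(y-axis) -5.38
stand [0.5406 0.3293] sides 0.123 0.116 yaw(y-axis) 11.84
ring (np.float32(178.0625), np.float32(234.3125)) 15.6375 [0.5389 0.3305]
```

View pics/c3.png

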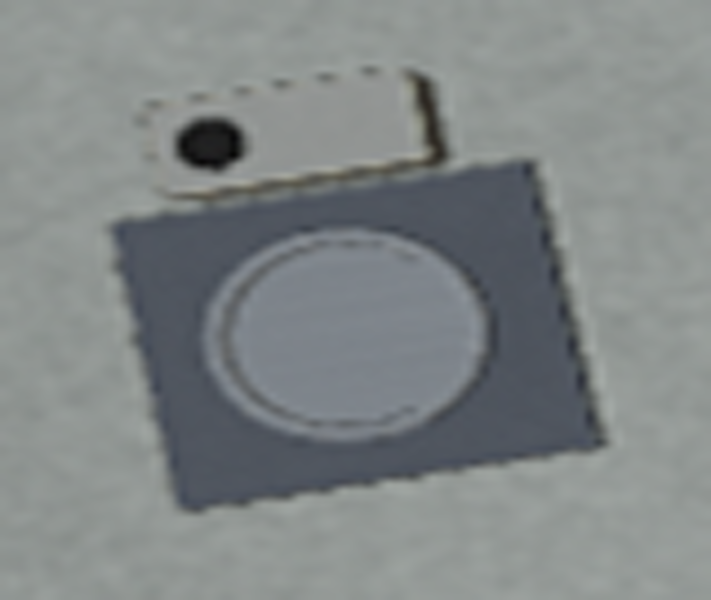

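The measurements agree: shelf 187×299 mm, yaw −4.7°, and items within 2 mm of the nominal pads. I'm adding a helper that turns targets into move units.

```bash
cat > go.py <<'E'
import sys
from h import *
from scipy.spatial.transform import Rotation as Ro
T=dict(block=(.5418,-.0085),clip=(.5852,-.0693),jar=(.595,.0432),pig=(.6097,-.0147),tb=(.4953,-.2637),tj=(.4878,-.3494),tc=(.4817,-.4191),ring=(.5375,.327))
def rot(A): # tool y world angle (deg), z down
    a=np.radians(A); y=np.array([np.cos(a),np.sin(a),0]); z=np.array([0,0,-1.]); return np.c_[np.cross(y,z),y,z]
def go(name,z,A):
    s=ctrl.observe(); R=rot(A); p=np.array([*T[name],z]); r=Ro.from_matrix(s["tool_rot"].T@R).as_rotvec()
    print("t",round(s["t"],2),"pos",s["tcp_pos"].round(4),"F",s["force"].round(1),"w",round(s["width"],3),"j6",round(s["joint_positions"][5],2))
    print("turn units",(np.degrees(r)/8).round(2),"shift units after turn",(R.T@(p-s["tcp_pos"])/.03).round(2))
if __name__=="__main__": go(sys.argv[1],float(sys.argv[2]),float(sys.argv[3]))
E
python3 go.py block .16 -94.7
```

```text
t 0.1 pos [ 0.1999 -0.5916  0.2472] F [-0.4 -0.3  0.3] w 0.997 j6 -0.12
turn units [-0.01  0.    2.92] shift units after turn [  9.77 -20.3    2.91]
```

Call:
apply_moves(plan="0 0 0 0 0 0.97 0;0 0 0 0 0 0.97 0;0 0 0 0 0 0.98 0;0.46 -0.96 0 0 0 0 0;0.46 -0.96 0 0 0 0 0;0.46 -0.96 0 0 0 0 0;0.46 -0.96 0 0 0 0 0;0.46 -0.96 0 0 0 0 0;0.46 -0.96 0 0 0 0 0;0.46 -0.96 0 0 0 0 0")

```text
t: 1.35
tcp_pos: [0.3131, -0.3979, 0.2477]
tool_rot: [[0.997, -0.082, -0.0], [-0.082, -0.997, 0.001], [-0.0, -0.001, -1.0]]
force: [-0.2, 0.4, -0.1]
width: 1.004
gripper_force: 0.0
```

Call:
apply_moves(plan="0.46 -0.96 0 0 0 0 0;0.46 -0.96 0 0 0 0 0;0.46 -0.96 0 0 0 0 0;0.46 -0.96 0 0 0 0 0;0.46 -0.96 0 0 0 0 0;0.46 -0.96 0 0 0 0 0;0.46 -0.96 0 0 0 0 0;0.46 -0.96 0.2 0 0 0 0;0.46 -0.96 0.2 0 0 0 0;0.46 -0.96 0.2 0 0 0 0")

```text
t: 2.6
tcp_pos: [0.4741, -0.1222, 0.2297]
tool_rot: [[0.997, -0.082, -0.001], [-0.082, -0.997, 0.0], [-0.001, -0.0, -1.0]]
force: [0.3, -0.4, -0.9]
width: 0.998
gripper_force: 0.0
```

Call:
apply_moves(plan="0.46 -0.96 0.5 0 0 0 0;0.46 -0.96 0.5 0 0 0 0;0.46 -0.96 0.5 0 0 0 0;0.46 -0.96 0.5 0 0 0 0;0 0 0 0 0 0 0")

```text
t: 3.22
tcp_pos: [0.5375, -0.0114, 0.1681]
tool_rot: [[0.997, -0.079, -0.004], [-0.079, -0.997, 0.001], [-0.004, -0.0, -1.0]]
force: [-1.4, 0.3, 0.4]
width: 1.001
gripper_force: 0.0
```

```bash
python3 go.py block .058 -94.7
```

```text
t 3.23 pos [ 0.5375 -0.0114  0.1681] F [-1.4  0.3  0.4] w 1.001 j6 1.49
turn units [-0.    0.03  0.02] shift units after turn [ 0.13 -0.11  3.67]
```

Call:
apply_moves(plan="0.13 -0.11 0.67 0 0 0 0;0 0 1 0 0 0 0;0 0 1 0 0 0 0;0 0 0.7 0 0 0 0;0 0 0.3 0 0 0 0;0 0 0 0 0 0 1;0 0 0 0 0 0 1;0 0 0 0 0 0 1;0 0 0 0 0 0 1;0 0 0 0 0 0 1")

```text
t: 4.47
tcp_pos: [0.5437, -0.0102, 0.0617]
tool_rot: [[0.997, -0.082, 0.003], [-0.082, -0.997, -0.0], [0.003, 0.0, -1.0]]
force: [0.0, 0.2, 4.4]
width: 0.507
gripper_force: 51.2
```

```bash
python3 go.py tb .21 -94.7
```

```text
t 4.47 pos [ 0.5437 -0.0102  0.0617] F [0.  0.2 4.4] w 0.507 j6 1.5
turn units [ 0.   -0.02  0.  ] shift units after turn [-0.91  8.55 -4.94]
```

Call:
apply_moves(plan="0 0 -0.5 0 0 0 1;0 0 -1 0 0 0 1;0 0 -1 0 0 0 1;0 0 -1 0 0 0 1;0 0.5 -1 0 0 0 1;-0.1 0.95 -0.4 0 0 0 1;-0.15 0.95 0 0 0 0 1;-0.15 0.95 0 0 0 0 1;-0.15 0.95 0 0 0 0 1;-0.15 0.95 0 0 0 0 1")

```text
t: 5.72
tcp_pos: [0.5078, -0.166, 0.2072]
tool_rot: [[0.997, -0.082, -0.001], [-0.082, -0.997, 0.0], [-0.001, -0.0, -1.0]]
force: [0.0, 0.4, -1.1]
width: 0.512
gripper_force: 50.6
```

Call:
apply_moves(plan="-0.15 0.95 0 0 0 0 1;-0.06 0.95 0 0 0 0 1;0 0.95 0 0 0 0 1;0 0.45 0.5 0 0 0 1;0 0 1 0 0 0 1;0 0 1 0 0 0 1;0 0 0 0 0 0 1")

```text
t: 6.6
tcp_pos: [0.4919, -0.2613, 0.1279]
tool_rot: [[0.997, -0.081, -0.007], [-0.081, -0.997, 0.005], [-0.007, -0.005, -1.0]]
force: [0.7, 1.6, -0.8]
width: 0.512
gripper_force: 50.6
```

```bash
python3 go.py tb .038 -94.7
```

```text
t 6.6 pos [ 0.4919 -0.2613  0.1279] F [ 0.7  1.6 -0.8] w 0.512 j6 1.03
turn units [-0.03  0.05  0.  ] shift units after turn [0.12 0.07 3.  ]
```

Call:
apply_moves(plan="0.05 0 0.8 0 0 0 1;0 0 0.8 0 0 0 1;0 0 0.5 0 0 0 1;0 0 0.3 0 0 0 1;0 0 0.2 0 0 0 1;0 0 0 0 0 0 1;0 0 0 0 0 0 1")

```text
t: 7.48
tcp_pos: [0.4962, -0.2639, 0.0549]
tool_rot: [[0.997, -0.082, 0.001], [-0.082, -0.997, -0.001], [0.001, 0.001, -1.0]]
force: [-0.2, 0.5, -1.1]
width: 0.51
gripper_force: 50.6
```

Call:
apply_moves(plan="0 0 0.3 0 0 0 1;0 0 0.2 0 0 0 1;0 0 0.06 0 0 0 1;0 0 0 0 0 0 1;0 0 0 0 0 0 1")

```text
t: 8.1
tcp_pos: [0.496, -0.2637, 0.0375]
tool_rot: [[0.997, -0.082, 0.0], [-0.082, -0.997, -0.0], [0.0, 0.0, -1.0]]
force: [0.4, 0.8, -1.3]
width: 0.507
gripper_force: 50.7
```

Call:
apply_moves(plan="0 0 0.04 0 0 0 1;0 0 0 0 0 0 0;0 0 0 0 0 0 0;0 0 0 0 0 0 0;0 0 -0.6 0 0 0 0;0 0 -1 0 0 0 0;0 0 -1 0 0 0 0;0 0 -1 0 0 -0.95 0;0 0 -1 0 0 -0.95 0;0 0 -0.8 0 0 -0.95 0")

```text
t: 9.35
tcp_pos: [0.4963, -0.2639, 0.2014]
tool_rot: [[0.949, 0.315, 0.003], [0.315, -0.949, -0.002], [0.002, 0.003, -1.0]]
force: [0.4, -0.0, 0.0]
width: 1.001
gripper_force: 0.0
```

Call:
apply_moves(plan="0 0 0 0 0 -0.95 0;0 0 0 0 0 -0.95 0;0 0 0 0 0 -0.95 0;0 0 0 0 0 -0.95 0;0 0 0 0 0 -0.95 0;0 0 0 0 0 -0.95 0;0 0 0 0 0 -0.95 0;0 0 0 0 0 -0.95 0;0 0 0 0 0 -0.8 0")

```text
t: 10.48
tcp_pos: [0.496, -0.2637, 0.1998]
tool_rot: [[0.078, 0.997, 0.001], [0.997, -0.078, -0.001], [-0.001, 0.001, -1.0]]
force: [-0.5, -0.2, -0.7]
width: 1.0
gripper_force: 0.0
```

```bash
python3 go.py clip .16 -4.7
```

```text
t 10.47 pos [ 0.496  -0.2637  0.1998] F [-0.5 -0.2 -0.7] w 1.0 j6 -0.54
turn units [0.01 0.01 0.03] shift units after turn [6.7  2.43 1.33]
```

Call:
apply_moves(plan="0.96 0.35 0 0 0 0.03 0;0.96 0.35 0 0 0 0 0;0.96 0.35 0 0 0 0 0;0.96 0.35 0 0 0 0 0;0.96 0.35 0.2 0 0 0 0;0.95 0.34 0.5 0 0 0 0;0.95 0.34 0.6 0 0 0 0;0 0 0 0 0 0 0;0 0 0 0 0 0 0")

```text
t: 11.6
tcp_pos: [0.5859, -0.0701, 0.1605]
tool_rot: [[0.086, 0.996, 0.001], [0.996, -0.086, -0.001], [-0.001, 0.001, -1.0]]
force: [-0.3, -0.3, -0.1]
width: 1.001
gripper_force: 0.0
```

```bash
python3 go.py clip .060 -4.7
```

```text
t 11.6 pos [ 0.5859 -0.0701  0.1605] F [-0.3 -0.3 -0.1] w 1.001 j6 -0.16
turn units [ 0.01  0.01 -0.03] shift units after turn [ 0.02 -0.03  3.35]
```

Call:
apply_moves(plan="0 0 1 0 0 -0.03 0;0 0 1 0 0 0 0;0 0 0.9 0 0 0 0;0 0 0.45 0 0 0 0;0 0 0 0 0 0 0;0 0 0 0 0 0 1;0 0 0 0 0 0 1;0 0 0 0 0 0 1;0 0 0 0 0 0 1;0 0 0 0 0 0 1")

```text
t: 12.85
tcp_pos: [0.5868, -0.0698, 0.0603]
tool_rot: [[0.082, 0.997, 0.003], [0.997, -0.082, -0.001], [-0.0, 0.003, -1.0]]
force: [-0.1, -0.9, 5.7]
width: 0.511
gripper_force: 60.9
```

Call:
apply_moves(plan="0 0 -0.5 0 0 0 1;0 0 -1 0 0 0 1;0 0 -1 0 0 0 1;0 0 -1 0 0 0 1;0 0 -0.8 0 0 0 1;0 0 -0.2 0 0 0 1;0 0 0 0 0 0 1")

```text
t: 13.72
tcp_pos: [0.5853, -0.0695, 0.1933]
tool_rot: [[0.082, 0.997, -0.001], [0.997, -0.082, 0.0], [0.0, -0.001, -1.0]]
force: [-0.4, -0.8, -1.8]
width: 0.511
gripper_force: 60.6
```

```bash
python3 go.py tc .16 -4.7
```

```text
t 13.72 pos [ 0.5853 -0.0695  0.1933] F [-0.4 -0.8 -1.8] w 0.511 j6 -0.16
turn units [-0. -0.  0.] shift units after turn [-11.9   -2.49   1.11]
```

Call:
apply_moves(plan="-0.99 -0.2 0 0 0 0 1;-0.99 -0.2 0 0 0 0 1;-0.99 -0.2 0 0 0 0 1;-0.99 -0.2 0 0 0 0 1;-0.99 -0.2 0 0 0 0 1;-0.99 -0.2 0 0 0 0 1;-0.99 -0.2 0 0 0 0 1;-0.99 -0.2 0 0 0 0 1;-0.99 -0.2 0 0 0 0 1;-0.99 -0.2 0 0 0 0 1")

```text
t: 14.98
tcp_pos: [0.5003, -0.3608, 0.1913]
tool_rot: [[0.082, 0.997, -0.003], [0.997, -0.082, 0.003], [0.002, -0.003, -1.0]]
force: [1.6, -0.3, -2.4]
width: 0.508
gripper_force: 60.6
```

Call:
apply_moves(plan="-0.99 -0.2 0.3 0 0 0 1;-0.99 -0.2 0.8 0 0 0 1;0 -0.1 1 0 0 0 1;0 0 1 0 0 0 1;0 0 0 0 0 0 1;0 0 0 0 0 0 1")

```text
t: 15.72
tcp_pos: [0.4818, -0.4186, 0.1008]
tool_rot: [[0.082, 0.997, -0.0], [0.997, -0.082, 0.0], [0.0, -0.0, -1.0]]
force: [0.6, 0.0, -1.6]
width: 0.509
gripper_force: 60.6
```

```bash
python3 go.py tc .0358 -4.7
```

```text
t 15.72 pos [ 0.4818 -0.4186  0.1008] F [ 0.6  0.  -1.6] w 0.509 j6 -0.75
turn units [-0. -0.  0.] shift units after turn [-0.02 -0.    2.17]
```

Call:
apply_moves(plan="0 0 0.9 0 0 0 1;0 0 0.7 0 0 0 1;0 0 0.4 0 0 0 1;0 0 0.17 0 0 0 1;0 0 0 0 0 0 1;0 0 0 0 0 0 1;0 0 0 0 0 0 0;0 0 0 0 0 0 0;0 0 0 0 0 0 0")

```text
t: 16.85
tcp_pos: [0.4819, -0.4189, 0.036]
tool_rot: [[0.082, 0.997, 0.001], [0.997, -0.082, -0.001], [-0.001, 0.001, -1.0]]
force: [-0.3, -0.1, -0.5]
width: 1.002
gripper_force: 0.0
```

Call:
apply_moves(plan="0 0 -0.5 0 0 0 0;0 0 -1 0 0 0 0;0 0 -1 0 0 0 0;0 0 -1 0 0 0 0;0 0 -0.8 0 0 0 0;0.5 0 -0.2 0 0 0 0;1 0.2 0 0 0 0 0;1 0.2 0 0 0 0 0;1 0.2 0 0 0 0 0;1 0.2 0 0 0 0 0")

```text
t: 18.1
tcp_pos: [0.5163, -0.2838, 0.1698]
tool_rot: [[0.082, 0.997, -0.001], [0.997, -0.082, 0.001], [0.001, -0.001, -1.0]]
force: [0.3, -0.2, -0.2]
width: 0.999
gripper_force: 0.0
```

```bash
python3 go.py jar .16 -4.7
```

```text
t 18.1 pos [ 0.5163 -0.2838  0.1698] F [ 0.3 -0.2 -0.2] w 0.999 j6 -0.55
turn units [-0.01 -0.01  0.  ] shift units after turn [11.08  1.72  0.33]
```

Call:
apply_moves(plan="1 0.155 0 0 0 0 0;1 0.155 0 0 0 0 0;1 0.155 0 0 0 0 0;1 0.155 0 0 0 0 0;1 0.155 0 0 0 0 0;1 0.155 0 0 0 0 0;1 0.155 0 0 0 0 0;1 0.155 0 0 0 0 0;1 0.155 0 0 0 0 0;1 0.155 0 0 0 0 0")

```text
t: 19.35
tcp_pos: [0.5866, 0.011, 0.1697]
tool_rot: [[0.081, 0.997, -0.002], [0.997, -0.081, 0.0], [0.0, -0.002, -1.0]]
force: [0.1, -0.4, -0.5]
width: 1.002
gripper_force: 0.0
```

Call:
apply_moves(plan="1 0.155 0 0 0 0 0;0.08 0.02 0.3 0 0 0 0;0 0 0 0 0 0 0;0 0 0 0 0 0 0")

```text
t: 19.85
tcp_pos: [0.5949, 0.0403, 0.1611]
tool_rot: [[0.083, 0.997, -0.001], [0.997, -0.083, -0.0], [-0.0, -0.001, -1.0]]
force: [-0.6, -0.1, 0.2]
width: 0.998
gripper_force: 0.0
```

```bash
python3 go.py jar .060 -4.7; python3 - <<'E'
from h import *
a=ctrl.snapshot("top")[:,:,::-1]; cv2.imwrite("pics/c4.png",cv2.resize(a[165:300,245:515],(800,400),interpolation=cv2.INTER_CUBIC))
E
```

```text
t 19.85 pos [0.5949 0.0403 0.1611] F [-0.6 -0.1  0.2] w 0.998 j6 0.03
turn units [-0.01  0.   -0.01] shift units after turn [ 0.1  -0.    3.37]
```

View pics/c4.png

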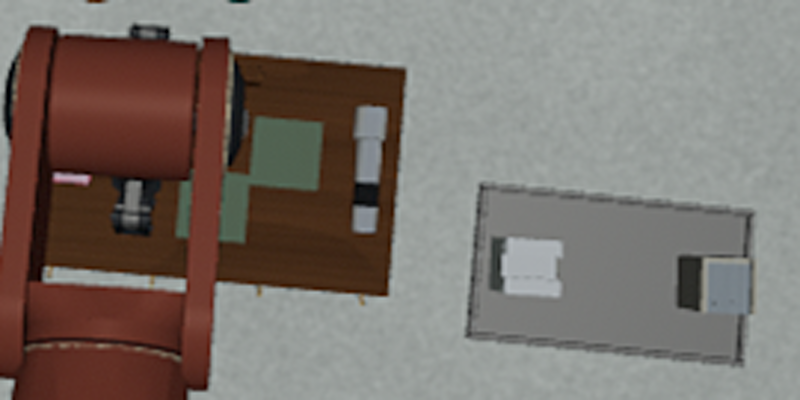

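The block at (530,267) and clip box at (727,286) stand inside the tray. The pads are clear and the torch hasn't moved. On to the jar.

Call:
apply_moves(plan="0.1 0 1 0 0 0 0;0 0 1 0 0 0 0;0 0 0.9 0 0 0 0;0 0 0.47 0 0 0 0;0 0 0 0 0 0 0;0 0 0 0 0 0 1;0 0 0 0 0 0 1;0 0 0 0 0 0 1;0 0 0 0 0 0 1;0 0 0 0 0 0 1")

```text
t: 21.15
tcp_pos: [0.5969, 0.0439, 0.0622]
tool_rot: [[0.082, 0.997, 0.003], [0.997, -0.082, -0.0], [0.0, 0.003, -1.0]]
force: [-0.0, -0.8, 6.2]
width: 0.498
gripper_force: 61.1
```

Call:
apply_moves(plan="0 0 -0.5 0 0 0 1;0 0 -1 0 0 0 1;0 0 -1 0 0 0 1;0 0 -1 0 0 0 1;0 0 -0.8 0 0 0 1;0 0 -0.2 0 0 0 1;0 0 0 0 0 0 1")

```text
t: 22.02
tcp_pos: [0.5954, 0.044, 0.1953]
tool_rot: [[0.082, 0.997, -0.0], [0.997, -0.082, 0.0], [0.0, -0.0, -1.0]]
force: [-0.2, 0.2, -1.8]
width: 0.499
gripper_force: 60.9
```

```bash
python3 go.py tj .16 -4.7
```

```text
t 22.02 pos [0.5954 0.044  0.1953] F [-0.2  0.2 -1.8] w 0.499 j6 0.03
turn units [-0. -0.  0.] shift units after turn [-13.36  -2.5    1.18]
```

Call:
apply_moves(plan="-0.99 -0.185 0 0 0 0 1;-0.99 -0.185 0 0 0 0 1;-0.99 -0.185 0 0 0 0 1;-0.99 -0.185 0 0 0 0 1;-0.99 -0.185 0 0 0 0 1;-0.99 -0.185 0 0 0 0 1;-0.99 -0.185 0 0 0 0 1;-0.99 -0.185 0 0 0 0 1;-0.99 -0.185 0 0 0 0 1;-0.99 -0.185 0 0 0 0 1")

```text
t: 23.28
tcp_pos: [0.5148, -0.2478, 0.1933]
tool_rot: [[0.082, 0.997, -0.003], [0.997, -0.082, 0.002], [0.002, -0.003, -1.0]]
force: [-0.3, -0.2, -0.3]
width: 0.499
gripper_force: 61.0
```

Call:
apply_moves(plan="-0.99 -0.185 0 0 0 0 1;-0.99 -0.185 0.1 0 0 0 1;-0.99 -0.185 0.6 0 0 0 1;-0.49 -0.09 0.8 0 0 0 1;0 0 1 0 0 0 1;0 0 0.6 0 0 0 1;0 0 0 0 0 0 1;0 0 0 0 0 0 1")

```text
t: 24.28
tcp_pos: [0.4888, -0.3495, 0.1034]
tool_rot: [[0.081, 0.997, 0.001], [0.997, -0.081, -0.001], [-0.001, 0.001, -1.0]]
force: [0.2, -0.6, -1.1]
width: 0.501
gripper_force: 61.0
```

```bash
python3 go.py tj .0375 -4.7
```

```text
t 24.27 pos [ 0.4888 -0.3495  0.1034] F [ 0.2 -0.6 -1.1] w 0.501 j6 -0.66
turn units [0.01 0.01 0.  ] shift units after turn [ 0.   -0.03  2.2 ]
```

Call:
apply_moves(plan="0 0 0.9 0 0 0 1;0 0 0.7 0 0 0 1;0 0 0.4 0 0 0 1;0 0 0.2 0 0 0 1;0 0 0 0 0 0 1;0 0 0 0 0 0 1;0 0 0 0 0 0 0;0 0 0 0 0 0 0;0 0 0 0 0 0 0")

```text
t: 25.4
tcp_pos: [0.4883, -0.3494, 0.0366]
tool_rot: [[0.082, 0.997, 0.0], [0.997, -0.082, -0.0], [-0.0, 0.0, -1.0]]
force: [0.7, -0.2, 0.3]
width: 0.998
gripper_force: 0.0
```

Call:
apply_moves(plan="0 0 -0.5 0 0 0 0;0 0 -1 0 0 0 0;0 0 -1 0 0 0 0;0 0 -1 0 0 0.95 0;0 0 -0.8 0 0 0.95 0;0 0 0 0 0 0.95 0;0 0 0 0 0 0.95 0;0 0 0 0 0 0.95 0;0 0 0 0 0 0.95 0;0 0 0 0 0 0.95 0")

```text
t: 26.65
tcp_pos: [0.4885, -0.3495, 0.1668]
tool_rot: [[0.849, 0.528, 0.001], [0.528, -0.849, -0.001], [0.0, 0.001, -1.0]]
force: [-0.1, -0.3, -0.3]
width: 0.999
gripper_force: 0.0
```

Call:
apply_moves(plan="0 0 0 0 0 0.95 0;0 0 0 0 0 0.95 0;0 0 0 0 0 0.95 0;0 0 0 0 0 0.95 0;0 0 0 0 0 0.8 0;0 0 0 0 0 0 0")

```text
t: 27.4
tcp_pos: [0.4885, -0.3495, 0.1666]
tool_rot: [[0.997, -0.08, 0.001], [-0.08, -0.997, -0.001], [0.001, 0.001, -1.0]]
force: [-0.1, -0.2, -0.1]
width: 1.003
gripper_force: 0.0
```

```bash
python3 go.py pig .15 -94.7
```

```text
t 27.4 pos [ 0.4885 -0.3495  0.1666] F [-0.1 -0.2 -0.1] w 1.003 j6 0.91
turn units [ 0.01 -0.01  0.01] shift units after turn [  3.11 -11.45   0.55]
```

Call:
apply_moves(plan="0.26 -0.96 0 0 0 0 0;0.26 -0.96 0 0 0 0 0;0.26 -0.96 0 0 0 0 0;0.26 -0.96 0 0 0 0 0;0.26 -0.96 0 0 0 0 0;0.26 -0.96 0 0 0 0 0;0.26 -0.96 0 0 0 0 0;0.26 -0.96 0 0 0 0 0;0.26 -0.96 0 0 0 0 0;0.26 -0.96 0 0 0 0 0")

```text
t: 28.65
tcp_pos: [0.59, -0.0678, 0.1663]
tool_rot: [[0.997, -0.08, 0.001], [-0.08, -0.997, -0.0], [0.001, 0.0, -1.0]]
force: [-0.2, -0.8, -0.7]
width: 0.998
gripper_force: 0.0
```

Call:
apply_moves(plan="0.26 -0.96 0 0 0 0 0;0.25 -0.89 0.5 0 0 0 0;0 0 0 0 0 0 0;0 0 0 0 0 0 0")

```text
t: 29.15
tcp_pos: [0.6094, -0.015, 0.151]
tool_rot: [[0.997, -0.081, 0.0], [-0.081, -0.997, -0.0], [0.0, 0.0, -1.0]]
force: [0.7, -1.1, 0.1]
width: 0.999
gripper_force: 0.0
```

```bash
python3 go.py pig .062 -94.7; python3 - <<'E'
from h import *
for n in("top","scene"): cv2.imwrite(f"pics/{n}5.png",ctrl.snapshot(n)[:,:,::-1])
E
```

```text
t 29.15 pos [ 0.6094 -0.015   0.151 ] F [ 0.7 -1.1  0.1] w 0.999 j6 1.51
turn units [ 0.   -0.    0.01] shift units after turn [ 0.01 -0.01  2.97]
```

View pics/scene5.png

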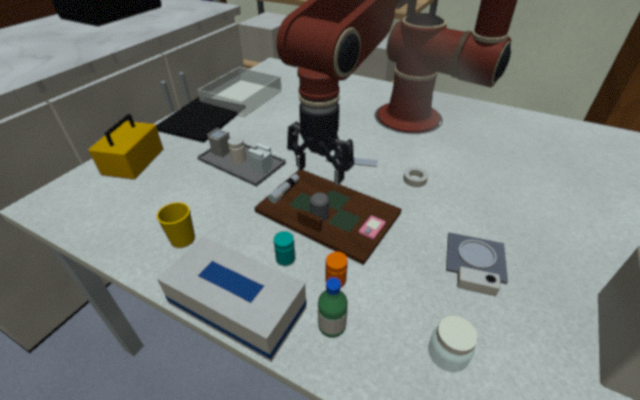

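All three stand upright in the tray at about (238,150). The pig is alone at (319,205), with the gripper above it.

Call:
apply_moves(plan="0 0 1 0 0 0 0;0 0 0.9 0 0 0 0;0 0 0.7 0 0 0 0;0 0 0.37 0 0 0 0;0 0 0 0 0 0 0;0 0 0 0 0 0 1;0 0 0 0 0 0 1;0 0 0 0 0 0 1;0 0 0 0 0 0 1;0 0 0 0 0 0 1")

```text
t: 30.5
tcp_pos: [0.6104, -0.0153, 0.063]
tool_rot: [[0.997, -0.082, 0.002], [-0.082, -0.997, -0.002], [0.002, 0.001, -1.0]]
force: [-1.8, -2.6, 5.4]
width: 0.499
gripper_force: 62.3
```

Call:
apply_moves(plan="0 0 -0.4 0 0 0 1;0 0 -0.7 0 0 0 1;0 0 -0.8 0 0 0 1;0 0 -0.8 0 0 0 1;0 0 -0.4 0 0 0 1;0 0 0 0 0 0 1")

```text
t: 31.25
tcp_pos: [0.6098, -0.0145, 0.1555]
tool_rot: [[0.997, -0.082, 0.002], [-0.082, -0.997, -0.0], [0.002, -0.0, -1.0]]
force: [-1.3, 0.3, -8.7]
width: 0.498
gripper_force: 62.5
```

```bash
python3 go.py ring .12 -94.7
```

```text
t 31.25 pos [ 0.6098 -0.0145  0.1555] F [-1.3  0.3 -8.7] w 0.498 j6 1.51
turn units [-0.   -0.01  0.  ] shift units after turn [ -3.34 -11.15   1.18]
```

Call:
apply_moves(plan="-0.1 -0.4 0 0 0 0 1;-0.25 -0.8 0 0 0 0 1;-0.27 -0.9 0 0 0 0 1;-0.27 -0.9 0 0 0 0 1;-0.27 -0.9 0 0 0 0 1;-0.27 -0.9 0 0 0 0 1;-0.27 -0.9 0 0 0 0 1;-0.27 -0.9 0 0 0 0 1;-0.27 -0.9 0 0 0 0 1;-0.27 -0.9 0 0 0 0 1")

```text
t: 32.5
tcp_pos: [0.5532, 0.2441, 0.1525]
tool_rot: [[0.997, -0.081, -0.003], [-0.081, -0.997, -0.0], [-0.003, 0.001, -1.0]]
force: [-0.0, 0.8, -8.7]
width: 0.5
gripper_force: 62.5
```

Call:
apply_moves(plan="-0.27 -0.9 0 0 0 0 1;-0.27 -0.9 0.2 0 0 0 1;-0.22 -0.65 0.4 0 0 0 1;-0.07 -0.3 0.6 0 0 0 1;0 0 0 0 0 0 1;0 0 0 0 0 0 1")

```text
t: 33.25
tcp_pos: [0.537, 0.3261, 0.1179]
tool_rot: [[0.997, -0.083, -0.001], [-0.083, -0.997, -0.001], [-0.001, 0.001, -1.0]]
force: [0.2, -0.5, -7.8]
width: 0.499
gripper_force: 63.1
```

```bash
python3 go.py ring .045 -94.7; python3 - <<'E'
from h import *
for n in("scene",): a=ctrl.snapshot(n)[:,:,::-1]; cv2.imwrite("pics/c6.png",cv2.resize(a[180:310,390:550],(738,600),interpolation=cv2.INTER_CUBIC))
for w in [(.5375,.327,.018),(.5375,.327,.012)]: print(proj("scene",w).round(1))
t=np.linspace(0,2*np.pi,13)[:-1]
P=[proj("scene",(.5375+.034*np.cos(a),.327+.034*np.sin(a),.018)) for a in t]; print(np.min(P,0),np.max(P,0))
E
```

```text
t 33.25 pos [0.537  0.3261 0.1179] F [ 0.2 -0.5 -7.8] w 0.499 j6 2.08
turn units [ 0.01  0.   -0.  ] shift units after turn [ 0.01 -0.03  2.43]
[477.  251.3]
[476.2 253.2]
[460.77677713 239.60259574] [493.73051847 263.87302916]
```

View pics/c6.png

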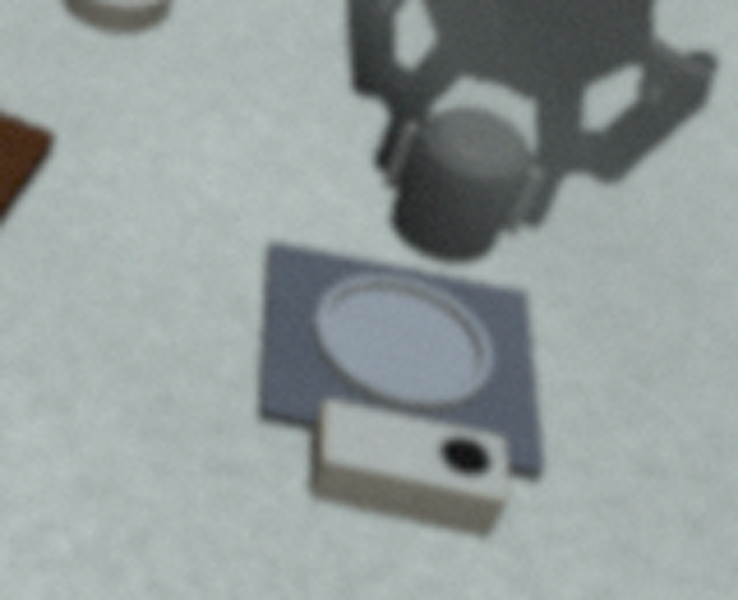

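The scene view puts the ring centre at about (478,253), within 1–2 px of the projected target. Pig is upright in the grip, so I'll lower it.

Call:
apply_moves(plan="0 0 0.7 0 0 0 1;0 0 0.7 0 0 0 1;0 0 0.5 0 0 0 1;0 0 0.3 0 0 0 1;0 0 0.15 0 0 0 1;0 0 0 0 0 0 1;0 0 0 0 0 0 1;0 0 0 0 0 0 1")

```text
t: 34.3
tcp_pos: [0.5374, 0.3272, 0.0487]
tool_rot: [[0.997, -0.082, 0.001], [-0.082, -0.997, 0.001], [0.001, -0.001, -1.0]]
force: [0.6, 0.1, -8.1]
width: 0.499
gripper_force: 63.0
```

Call:
apply_moves(plan="0 0 0.08 0 0 0 1;0 0 0.05 0 0 0 1;0 0 0 0 0 0 1;0 0 0 0 0 0 1")

```text
t: 34.8
tcp_pos: [0.5371, 0.3271, 0.0451]
tool_rot: [[0.997, -0.082, 0.0], [-0.082, -0.997, 0.0], [0.0, -0.0, -1.0]]
force: [-3.7, -1.6, 2.5]
width: 0.498
gripper_force: 63.9
```

Call:
apply_moves(plan="0 0 0 0 0 0 0;0 0 0 0 0 0 0;0 0 0 0 0 0 0;0 0 -0.5 0 0 0 0;0 0 -1 0 0 0 0;0 0 -1 0 0 0 0;0 0 -1 0 0 -0.95 0;0 0 -0.5 0 0 -0.95 0;0 0 0 0 0 -0.95 0;0 0 0 0 0 -0.95 0")

```text
t: 36.05
tcp_pos: [0.5374, 0.3272, 0.1659]
tool_rot: [[0.899, 0.438, 0.002], [0.438, -0.899, 0.001], [0.003, 0.0, -1.0]]
force: [-0.3, 0.3, 0.6]
width: 1.003
gripper_force: 0.0
```

```bash
python3 - <<'E'
from h import *
for n in("scene",): a=ctrl.snapshot(n)[:,:,::-1]; cv2.imwrite("pics/c7.png",cv2.resize(a[180:310,390:550],(738,600),interpolation=cv2.INTER_CUBIC))
E
```

View pics/c7.png

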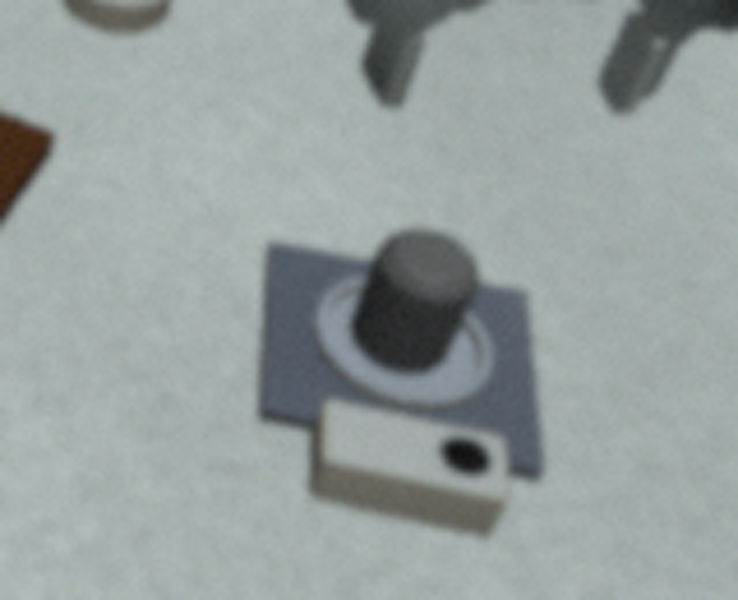

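The pig stands upright on the ring floor at (406,335), near the centre. The others go back now: jar first, then clip box, then block.

Call:
apply_moves(plan="0 0 0 0 0 -0.95 0;0 0 0 0 0 -0.95 0;0 0 0 0 0 -0.95 0;0 0 0 0 0 -0.95 0;0 0 0 0 0 -0.95 0;0 0 0 0 0 -0.95 0;0 0 0 0 0 -0.95 0;0 0 0 0 0 -0.8 0;0 0 0 0 0 0 0")

```text
t: 37.22
tcp_pos: [0.5371, 0.3271, 0.1649]
tool_rot: [[0.084, 0.996, 0.001], [0.996, -0.084, 0.0], [0.001, 0.001, -1.0]]
force: [0.3, 0.2, 1.2]
width: 0.999
gripper_force: 0.0
```

```bash
sed -i 's/^T=.*/T=dict(tj=(.4883,-.3494),tc=(.4819,-.4189),tb=(.496,-.2637),jar=(.5966,.0439),clip=(.5865,-.0697),block=(.5435,-.0100))/' go.py; python3 go.py tj .16 -4.7
```

```text
t 37.23 pos [0.5371 0.3271 0.1649] F [0.3 0.2 1.2] w 0.999 j6 0.51
turn units [ 0.01 -0.   -0.02] shift units after turn [-22.61   0.23   0.16]
```

Call:
apply_moves(plan="-1 0.01 0 0 0 0 0;-1 0.01 0 0 0 0 0;-1 0.01 0 0 0 0 0;-1 0.01 0 0 0 0 0;-1 0.01 0 0 0 0 0;-1 0.01 0 0 0 0 0;-1 0.01 0 0 0 0 0;-1 0.01 0 0 0 0 0;-1 0.01 0 0 0 0 0;-1 0.01 0 0 0 0 0")

```text
t: 38.48
tcp_pos: [0.5154, 0.0267, 0.1646]
tool_rot: [[0.085, 0.996, 0.001], [0.996, -0.085, -0.0], [0.0, 0.001, -1.0]]
force: [-0.2, 0.6, -0.2]
width: 0.997
gripper_force: 0.0
```

Call:
apply_moves(plan="-1 0.01 0 0 0 0 0;-1 0.01 0 0 0 0 0;-1 0.01 0 0 0 0 0;-1 0.01 0 0 0 0 0;-1 0.01 0 0 0 0 0;-1 0.01 0 0 0 0 0;-1 0.01 0 0 0 0 0;-1 0.01 0 0 0 0 0;-1 0.01 0 0 0 0 0;-1 0.01 0 0 0 0 0")

```text
t: 39.72
tcp_pos: [0.4938, -0.2726, 0.1646]
tool_rot: [[0.085, 0.996, 0.001], [0.996, -0.085, -0.0], [-0.0, 0.001, -1.0]]
force: [1.5, -1.0, 0.1]
width: 0.997
gripper_force: 0.0
```

Call:
apply_moves(plan="-1 0.01 0 0 0 0 0;-1 0.01 0 0 0 0 0;-0.6 0.01 0.15 0 0 0 0;0 0 0 0 0 0 0;0 0 0 0 0 0 0")

```text
t: 40.35
tcp_pos: [0.4883, -0.3485, 0.1592]
tool_rot: [[0.082, 0.997, -0.0], [0.997, -0.082, 0.001], [0.001, -0.0, -1.0]]
force: [0.3, 0.2, 0.7]
width: 1.0
gripper_force: 0.0
```

```bash
python3 go.py tj .0366 -4.7
```

```text
t 40.35 pos [ 0.4883 -0.3485  0.1592] F [0.3 0.2 0.7] w 1.0 j6 -0.66
turn units [-0.   -0.01  0.  ] shift units after turn [-0.03  0.    4.09]
```

Call:
apply_moves(plan="-0.03 0 1 0 0 0 0;0 0 1 0 0 0 0;0 0 1 0 0 0 0;0 0 0.7 0 0 0 0;0 0 0.39 0 0 0 0;0 0 0 0 0 0 0;0 0 0 0 0 0 1;0 0 0 0 0 0 1;0 0 0 0 0 0 1;0 0 0 0 0 0 1")

```text
t: 41.6
tcp_pos: [0.489, -0.351, 0.0382]
tool_rot: [[0.082, 0.997, 0.002], [0.997, -0.082, -0.002], [-0.002, 0.002, -1.0]]
force: [-0.6, 0.3, 4.6]
width: 0.5
gripper_force: 61.3
```

Call:
apply_moves(plan="0 0 0 0 0 0 1;0 0 -0.5 0 0 0 1;0 0 -1 0 0 0 1;0 0 -1 0 0 0 1;0 0 -1 0 0 0 1;0 0 -1 0 0 0 1;0 0 -0.5 0 0 0 1;0 0 0 0 0 0 1")

```text
t: 42.6
tcp_pos: [0.4886, -0.3505, 0.188]
tool_rot: [[0.082, 0.997, 0.002], [0.997, -0.082, -0.001], [-0.001, 0.002, -1.0]]
force: [-0.1, 0.4, -2.3]
width: 0.504
gripper_force: 60.9
```

```bash
python3 go.py jar .12 -4.7
```

```text
t 42.6 pos [ 0.4886 -0.3505  0.188 ] F [-0.1  0.4 -2.3] w 0.504 j6 -0.66
turn units [0.01 0.01 0.  ] shift units after turn [13.4   2.51  2.27]
```

Call:
apply_moves(plan="1 0.19 0 0 0 0 1;1 0.19 0 0 0 0 1;1 0.19 0 0 0 0 1;1 0.19 0 0 0 0 1;1 0.19 0 0 0 0 1;1 0.19 0 0 0 0 1;1 0.19 0 0 0 0 1;1 0.19 0 0 0 0 1;1 0.19 0 0 0 0 1;1 0.19 0 0 0 0 1")

```text
t: 43.85
tcp_pos: [0.5686, -0.0546, 0.1844]
tool_rot: [[0.082, 0.997, -0.004], [0.997, -0.082, 0.001], [0.001, -0.004, -1.0]]
force: [-0.1, 0.0, -1.2]
width: 0.5
gripper_force: 60.9
```

Call:
apply_moves(plan="1 0.19 0 0 0 0 1;1 0.19 0.3 0 0 0 1;0.9 0.17 0.5 0 0 0 1;0.45 0.06 0.5 0 0 0 1;0 0 0.8 0 0 0 1;0 0 0 0 0 0 1;0 0 0 0 0 0 1")

```text
t: 44.72
tcp_pos: [0.596, 0.0423, 0.1238]
tool_rot: [[0.082, 0.997, -0.0], [0.997, -0.082, -0.0], [-0.0, -0.0, -1.0]]
force: [0.3, 0.8, -1.0]
width: 0.503
gripper_force: 61.0
```

```bash
python3 go.py jar .0635 -4.7
```

```text
t 44.73 pos [0.596  0.0423 0.1238] F [ 0.3  0.8 -1. ] w 0.503 j6 0.03
turn units [-0.  0. -0.] shift units after turn [0.05 0.02 2.01]
```

Call:
apply_moves(plan="0.02 0.02 0.8 0 0 0 1;0 0 0.6 0 0 0 1;0 0 0.4 0 0 0 1;0 0 0.2 0 0 0 1;0 0 0 0 0 0 1;0 0 0 0 0 0 1;0 0 0 0 0 0 1")

```text
t: 45.6
tcp_pos: [0.5969, 0.0433, 0.0641]
tool_rot: [[0.082, 0.997, 0.001], [0.997, -0.082, -0.0], [0.0, 0.001, -1.0]]
force: [-0.0, 0.2, -0.6]
width: 0.502
gripper_force: 61.1
```

Call:
apply_moves(plan="0 0 0.03 0 0 0 1;0 0 0 0 0 0 0;0 0 0 0 0 0 0;0 0 0 0 0 0 0;0 0 -0.6 0 0 0 0;0 0 -1 0 0 0 0;0 0 -1 0 0 0 0;0 0 -1 0 0 0 0;-0.5 -0.1 0 0 0 0 0;-1 -0.16 0 0 0 0 0")

```text
t: 46.85
tcp_pos: [0.5849, -0.0013, 0.1712]
tool_rot: [[0.08, 0.997, 0.001], [0.997, -0.08, -0.0], [-0.0, 0.001, -1.0]]
force: [0.6, 0.2, -1.4]
width: 0.996
gripper_force: 0.0
```

```bash
python3 go.py tc .16 -4.7
```

```text
t 46.85 pos [ 0.5849 -0.0013  0.1712] F [ 0.6  0.2 -1.4] w 0.996 j6 -0.05
turn units [0.   0.   0.01] shift units after turn [-14.15  -2.28   0.37]
```

Call:
apply_moves(plan="-1 -0.16 0 0 0 0 0;-1 -0.16 0 0 0 0 0;-1 -0.16 0 0 0 0 0;-1 -0.16 0 0 0 0 0;-1 -0.16 0 0 0 0 0;-1 -0.16 0 0 0 0 0;-1 -0.16 0 0 0 0 0;-1 -0.16 0 0 0 0 0;-1 -0.16 0 0 0 0 0;-1 -0.16 0 0 0 0 0")

```text
t: 48.1
tcp_pos: [0.5114, -0.2971, 0.1698]
tool_rot: [[0.082, 0.997, -0.002], [0.997, -0.082, 0.001], [0.001, -0.002, -1.0]]
force: [0.2, -1.8, -0.6]
width: 1.003
gripper_force: 0.0
```

Call:
apply_moves(plan="-1 -0.16 0 0 0 0 0;-1 -0.16 0 0 0 0 0;-1 -0.16 0 0 0 0 0;-1 -0.16 0.3 0 0 0 0;-0.15 -0.04 0.1 0 0 0 0;0 0 0 0 0 0 0;0 0 0 0 0 0 0")

```text
t: 48.98
tcp_pos: [0.4825, -0.4175, 0.1589]
tool_rot: [[0.081, 0.997, -0.0], [0.997, -0.081, 0.0], [0.0, -0.0, -1.0]]
force: [-0.2, 0.3, -0.8]
width: 1.0
gripper_force: 0.0
```

```bash
python3 go.py tc .036 -4.7
```

```text
t 48.98 pos [ 0.4825 -0.4175  0.1589] F [-0.2  0.3 -0.8] w 1.0 j6 -0.75
turn units [-0.   -0.    0.01] shift units after turn [-0.05 -0.02  4.1 ]
```

Call:
apply_moves(plan="-0.03 0 1 0 0 0 0;0 0 1 0 0 0 0;0 0 1 0 0 0 0;0 0 0.7 0 0 0 0;0 0 0.4 0 0 0 0;0 0 0 0 0 0 0;0 0 0 0 0 0 1;0 0 0 0 0 0 1;0 0 0 0 0 0 1;0 0 0 0 0 0 1")

```text
t: 50.22
tcp_pos: [0.483, -0.4202, 0.0374]
tool_rot: [[0.082, 0.997, 0.002], [0.997, -0.082, -0.002], [-0.002, 0.002, -1.0]]
force: [0.7, -0.5, 5.7]
width: 0.508
gripper_force: 61.2
```

Call:
apply_moves(plan="0 0 0 0 0 0 1;0 0 -0.5 0 0 0 1;0 0 -1 0 0 0 1;0 0 -1 0 0 0 1;0 0 -1 0 0 0 1;0 0 -1 0 0 0 1;0 0 -0.5 0 0 0 1;0 0 0 0 0 0 1")

```text
t: 51.22
tcp_pos: [0.4825, -0.4196, 0.187]
tool_rot: [[0.082, 0.997, 0.001], [0.997, -0.082, -0.001], [-0.001, 0.001, -1.0]]
force: [-0.4, 0.4, -1.9]
width: 0.512
gripper_force: 60.8
```

```bash
python3 go.py clip .12 -4.7
```

```text
t 51.23 pos [ 0.4825 -0.4196  0.187 ] F [-0.4  0.4 -1.9] w 0.512 j6 -0.75
turn units [0.01 0.01 0.  ] shift units after turn [11.91  2.5   2.23]
```

Call:
apply_moves(plan="1 0.21 0 0 0 0 1;1 0.21 0 0 0 0 1;1 0.21 0 0 0 0 1;1 0.21 0 0 0 0 1;1 0.21 0 0 0 0 1;1 0.21 0 0 0 0 1;1 0.21 0 0 0 0 1;1 0.21 0 0 0 0 1;1 0.21 0 0 0 0 1;1 0.21 0 0 0 0 1")

```text
t: 52.48
tcp_pos: [0.5686, -0.1241, 0.1835]
tool_rot: [[0.082, 0.997, -0.004], [0.997, -0.082, 0.001], [0.001, -0.004, -1.0]]
force: [0.3, 0.1, -1.5]
width: 0.511
gripper_force: 60.8
```

Call:
apply_moves(plan="1 0.21 0 0 0 0 1;0.9 0.18 0.2 0 0 0 1;0 0 0.9 0 0 0 1;0 0 0.9 0 0 0 1;0 0 0 0 0 0 1;0 0 0 0 0 0 1")

```text
t: 53.22
tcp_pos: [0.5858, -0.0697, 0.1258]
tool_rot: [[0.082, 0.997, -0.001], [0.997, -0.082, 0.0], [0.0, -0.001, -1.0]]
force: [0.4, -0.2, -2.0]
width: 0.515
gripper_force: 60.9
```

```bash
python3 go.py clip .0625 -4.7
```

```text
t 53.23 pos [ 0.5858 -0.0697  0.1258] F [ 0.4 -0.2 -2. ] w 0.515 j6 -0.16
turn units [-0. -0. -0.] shift units after turn [0.   0.02 2.11]
```

Call:
apply_moves(plan="-0.02 0.02 0.8 0 0 0 1;0 0 0.7 0 0 0 1;0 0 0.4 0 0 0 1;0 0 0.2 0 0 0 1;0 0 0 0 0 0 1;0 0 0 0 0 0 1;0 0 0 0 0 0 1")

```text
t: 54.1
tcp_pos: [0.5868, -0.0703, 0.0633]
tool_rot: [[0.082, 0.997, 0.001], [0.997, -0.082, -0.0], [-0.0, 0.001, -1.0]]
force: [-0.5, 0.6, -1.8]
width: 0.511
gripper_force: 61.0
```

Call:
apply_moves(plan="0 0 0.03 0 0 0 1;0 0 0 0 0 0 1;0 0 0 0 0 0 0;0 0 0 0 0 0 0;0 0 0 0 0 0 0;0 0 -0.6 0 0 0 0;0 0 -1 0 0 0 0;0 0 -1 0 0 0 0;0 0 -1 0 0 0 0;-0.5 0 0 0 0 0 0")

```text
t: 55.35
tcp_pos: [0.5875, -0.0856, 0.1749]
tool_rot: [[0.08, 0.997, 0.008], [0.997, -0.08, -0.002], [-0.001, 0.008, -1.0]]
force: [-0.1, -0.8, -0.0]
width: 0.999
gripper_force: 0.0
```

```bash
python3 go.py tb .16 -4.7
```

```text
t 55.35 pos [ 0.5875 -0.0856  0.1749] F [-0.1 -0.8 -0. ] w 0.999 j6 -0.19
turn units [0.06 0.01 0.01] shift units after turn [-6.17 -2.55  0.5 ]
```

Call:
apply_moves(plan="-0.95 -0.4 0 0 0 0 0;-0.95 -0.4 0 0 0 0 0;-0.95 -0.4 0 0 0 0 0;-0.95 -0.4 0 0 0 0 0;-0.95 -0.4 0 0 0 0 0;-0.95 -0.4 0 0 0 0 0;-0.4 -0.2 0 0 0 0 0;0 0 0 0 0 0.95 0;0 0 0 0 0 0.95 0;0 0 0 0 0 0.95 0")

```text
t: 56.6
tcp_pos: [0.4923, -0.2609, 0.1694]
tool_rot: [[0.465, 0.885, -0.001], [0.885, -0.465, 0.001], [0.0, -0.001, -1.0]]
force: [-0.6, -0.4, 0.4]
width: 1.0
gripper_force: 0.0
```

Call:
apply_moves(plan="0 0 0 0 0 0.95 0;0 0 0 0 0 0.95 0;0 0 0 0 0 0.95 0;0 0 0 0 0 0.95 0;0 0 0 0 0 0.95 0;0 0 0 0 0 0.95 0;0 0 0 0 0 0.95 0;0 0 0 0 0 0.95 0;0 0 0.4 0 0 0.8 0;0 0 0 0 0 0 0")

```text
t: 57.85
tcp_pos: [0.4917, -0.2604, 0.1565]
tool_rot: [[0.997, -0.08, -0.002], [-0.08, -0.997, 0.002], [-0.003, -0.002, -1.0]]
force: [-0.7, 0.2, -1.4]
width: 1.006
gripper_force: 0.0
```

```bash
python3 go.py tb .036 -94.7
```

```text
t 57.85 pos [ 0.4917 -0.2604  0.1565] F [-0.7  0.2 -1.4] w 1.006 j6 1.03
turn units [-0.01  0.02  0.01] shift units after turn [0.15 0.1  4.02]
```

Call:
apply_moves(plan="0.13 0.1 1 0 0 0 0;0 0 1 0 0 0 0;0 0 1 0 0 0 0;0 0 0.6 0 0 0 0;0 0 0.4 0 0 0 0;0 0 0 0 0 0 0;0 0 0 0 0 0 1;0 0 0 0 0 0 1;0 0 0 0 0 0 1;0 0 0 0 0 0 1")

```text
t: 59.1
tcp_pos: [0.4971, -0.2651, 0.0393]
tool_rot: [[0.997, -0.082, 0.002], [-0.082, -0.997, -0.001], [0.002, 0.001, -1.0]]
force: [0.3, -0.2, 6.3]
width: 0.51
gripper_force: 62.1
```

Call:
apply_moves(plan="0 0 0 0 0 0 1;0 0 -0.5 0 0 0 1;0 0 -1 0 0 0 1;0 0 -1 0 0 0 1;0 0 -1 0 0 0 1;0 0 -1 0 0 0 1;0 0 -0.7 0 0 0 1;0 0 0 0 0 0 1")

```text
t: 60.1
tcp_pos: [0.4969, -0.265, 0.196]
tool_rot: [[0.997, -0.082, 0.003], [-0.082, -0.997, -0.002], [0.003, 0.002, -1.0]]
force: [0.2, 0.8, -1.9]
width: 0.507
gripper_force: 61.5
```

```bash
python3 go.py block .14 -94.7
```

```text
t 60.1 pos [ 0.4969 -0.265   0.196 ] F [ 0.2  0.8 -1.9] w 0.507 j6 1.03
turn units [ 0.01 -0.02  0.  ] shift units after turn [ 0.85 -8.6   1.87]
```

Call:
apply_moves(plan="0.1 -0.96 0 0 0 0 1;0.1 -0.96 0 0 0 0 1;0.1 -0.96 0 0 0 0 1;0.1 -0.96 0 0 0 0 1;0.1 -0.96 0 0 0 0 1;0.1 -0.96 0 0 0 0 1;0.1 -0.96 0 0 0 0 1;0.1 -0.96 0 0 0 0 1;0.05 -0.92 0 0 0 0 1;0 0 0 0 0 0 1")

```text
t: 61.35
tcp_pos: [0.5417, -0.008, 0.1919]
tool_rot: [[0.997, -0.079, -0.003], [-0.079, -0.997, 0.001], [-0.003, -0.0, -1.0]]
force: [0.1, -0.3, -1.4]
width: 0.508
gripper_force: 61.6
```

Call:
apply_moves(plan="0 0 0.6 0 0 0 1;0 0 0.7 0 0 0 1;0 0 0.5 0 0 0 1;0 0 0 0 0 0 1;0 0 0 0 0 0 1")

```text
t: 61.98
tcp_pos: [0.543, -0.0098, 0.1404]
tool_rot: [[0.997, -0.082, 0.001], [-0.082, -0.997, -0.0], [0.001, 0.0, -1.0]]
force: [-0.3, -0.0, -1.3]
width: 0.504
gripper_force: 61.6
```

```bash
python3 go.py block .0645 -94.7
```

```text
t 61.98 pos [ 0.543  -0.0098  0.1404] F [-0.3 -0.  -1.3] w 0.504 j6 1.5
turn units [ 0. -0. -0.] shift units after turn [0.02 0.   2.53]
```

Call:
apply_moves(plan="0.02 0 0.8 0 0 0 1;0 0 0.8 0 0 0 1;0 0 0.5 0 0 0 1;0 0 0.3 0 0 0 1;0 0 0.12 0 0 0 1;0 0 0 0 0 0 1;0 0 0 0 0 0 1;0 0 0 0 0 0 1")

```text
t: 62.98
tcp_pos: [0.5436, -0.0095, 0.0649]
tool_rot: [[0.997, -0.082, 0.001], [-0.082, -0.997, -0.0], [0.001, 0.0, -1.0]]
force: [0.0, -0.0, -2.1]
width: 0.51
gripper_force: 61.8
```

Call:
apply_moves(plan="0 0 0.03 0 0 0 1;0 0 0 0 0 0 0;0 0 0 0 0 0 0;0 0 0 0 0 0 0;0 0 -0.6 0 0 0 0;0 0 -1 0 0 0 0;0 0 -1 0 0 0 0;0 0 -1 0 0 0 0;0 0 -1 0 0 0 0;0 0.5 -0.5 0 0 0 0")

```text
t: 64.22
tcp_pos: [0.543, -0.0246, 0.22]
tool_rot: [[0.997, -0.08, 0.005], [-0.08, -0.997, -0.001], [0.005, 0.001, -1.0]]
force: [0.3, 0.1, -0.1]
width: 1.001
gripper_force: 0.0
```

Call:
apply_moves(plan="-0.3 1 0 0 0 0 0;-0.3 1 0 0 0 0 0;-0.3 1 0 0 0 0 0;-0.3 1 0 0 0 0 0;-0.3 1 0 0 0 0 0;-0.3 1 0 0 0 0 0;-0.3 1 0 0 0 0 0;-0.3 1 0 0 0 0 0;-0.3 1 0 0 0 0 0;0 0 0 0 0 0 0")

```text
t: 65.47
tcp_pos: [0.438, -0.2888, 0.2164]
tool_rot: [[0.996, -0.085, -0.001], [-0.085, -0.996, 0.0], [-0.001, -0.0, -1.0]]
force: [-0.5, 0.2, 0.7]
width: 1.002
gripper_force: 0.0
```

```bash
python3 - <<'E'
from h import *
im=ctrl.snapshot("top")[:,:,::-1]
a=cv2.resize(im[170:275,145:395],(800,336),interpolation=cv2.INTER_CUBIC)
b=cv2.resize(im[170:275,245:395],(800,560),interpolation=cv2.INTER_CUBIC)
cv2.imwrite("pics/c8.png",b)
s=ctrl.snapshot("scene")[:,:,::-1]; cv2.imwrite("pics/c9.png",cv2.resize(s[155:285,245:525],(800,371),interpolation=cv2.INTER_CUBIC))
E
```

```text
(no output)
```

View pics/c8.png

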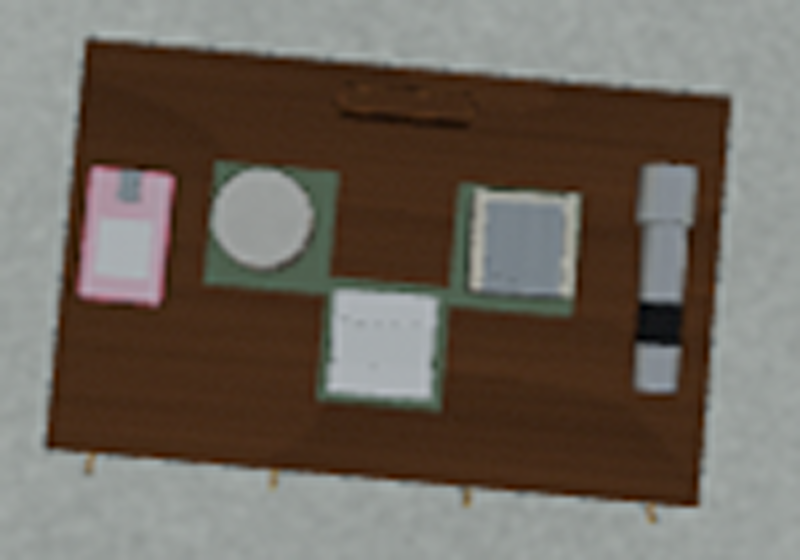

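View pics/c9.png

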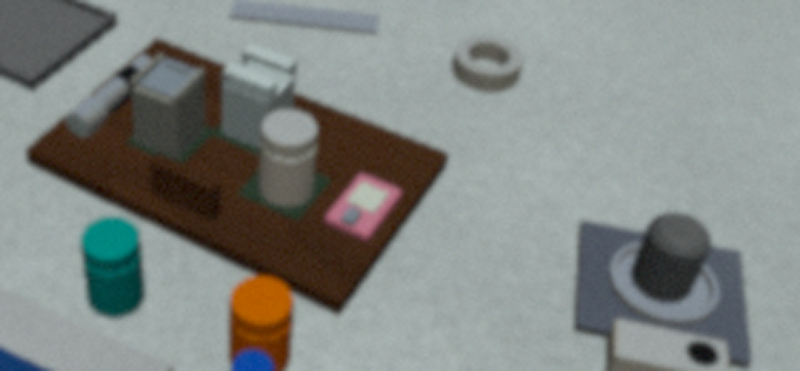

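All three are back within about 1 mm of their starting pixels: jar (262,218), clip box (525,243), block (382,345), all squared up. The pig is in the ring, and the badge and torch haven't moved.

```bash
python3 -c "
from bench import ctrl
print(ctrl.hand_in())"
```

```text
the job is handed in; nothing more can be done
None
```

The job is handed in at about 66 s of the 136 s allowed: the pig stands in the ring, and the block, clip box and jar are back on their own pads, upright and square; the final pictures show all of this with the badge holder and torch unmoved, but the hand-in returned no verdict.

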